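# Pull a seated die with the threaded puller

## Task

The T-handled puller rod stands started in one of the two dies of the grommet seating tool. Give it about a quarter turn clockwise (seen from above) to thread it into the die, pull the die straight up out of its pocket, and set it down gently, upright in the square aluminium tray, with the rod left threaded in it. Leave the other die, the one with the round knob, seated where it is.

Things in the scene. Friction and masses are not known exactly. Their poses are not given: they have to be found in the camera images.
- puller_grip (a point): Centre of the puller's T handle: level bar 64 mm long (frame y), 12 wide (x), 14 high, z up. A 9 mm stem runs down to a 32 mm collar, top 40 mm below this point, resting on the die. It starts upright and loose in the die, axes parallel to the die's. It turns freely clockwise from above (yaw falling) 90 deg to a stop; it holds the die from 50 deg on (aim for 70 to 85), else just lifts out. 0.12 kg.
- die_centre (a point): Centre of the square steel die to be pulled, 40 x 40 mm, 32 mm high, z up; the handle's centre is 61 mm above this point. It sits 18 mm deep, 14 mm proud in a square pocket of the tool's fixed block that keeps it from turning, underside 22 mm above the work surface; only its weight (0.2 to 0.35 kg) holds it. Threaded, the rod has about 2 mm of play up, down and sideways.
- tray_in (a point): Centre of the inner floor of the fixed, empty square aluminium tray: 140 x 140 mm outside, walls 4 mm thick and 18 mm high overall, axes along its sides, z up.
- pin_die: The other die, to stay seated: same square block, origin at the centre of its underside, with a round steel knob 22 mm across reaching 64 mm above the origin. Its pocket is 90 mm from the first, centre to centre; which pocket holds which varies. In line with the pockets, 95 mm past one end's pocket centre, stands the tool's column; its lever leans away, up to 160 mm high.

How it is judged:
On the way, in this order (a step that is already met when the one before it is completed fails the run):
1. the puller is turned at least 50 degrees in the die, the die still down in its pocket (angle between the y axis of puller_grip and the y axis of die_centre, either way round above 0.87 rad and distance of die_centre from where it was at the start of the episode below 0.006 m), for 0.1 s.
2. the die is pulled up clear of its pocket on the puller (height (world z) of die_centre above 0.06 m and horizontal distance between die_centre and puller_grip below 0.02 m), for 0.1 s.
At the end, for the whole second after the job is handed in: The die stands flat on the tray's floor inside its walls (within 6 degrees of upright), at rest, with the puller still upright in it and turned at least 40 degrees from its starting way; the knobbed die is still seated, moved less than 6 mm (x of die_centre in the frame of tray_in between -0.05 and 0.05 m and y of die_centre in the frame of tray_in between -0.05 and 0.05 m and z of die_centre in the frame of tray_in below 0.021 m and angle between die_centre's own z axis and vertical below 0.1 rad and angle between puller_grip's own z axis and vertical below 0.25 rad and distance between die_centre and puller_grip below 0.066 m and angle between the y axis of puller_grip and the y axis of die_centre, either way round above 0.7 rad and distance of pin_die from where it was at the start of the episode below 0.006 m and linear speed of die below 0.02 m/s); the robot touches nothing.
It fails at once if the knobbed die is pulled or shoved out of its seat (moved over 10 mm) (distance of pin_die from where it was at the start of the episode above 0.01 m).
It fails at once if the die is tipped over 25 degrees (angle between die_centre's own z axis and vertical above 0.44 rad).
It fails at once if the die is dropped into the tray (faster than 0.6 m/s just above its floor) (horizontal distance between die_centre and tray_in below 0.08 m and height (world z) of die_centre below 0.04 m and linear speed of die above 0.6 m/s).
It also fails if it takes over 48 s, if anything falls off the work surface, if the arm or the gripper's body presses on something with over 40 N, if the wrist force passes 120 N, or if a joint passes its speed limit or range.

## Robot

A 7-joint arm with a two-finger parallel gripper is mounted at the origin on the work surface. World frame = base frame: x ahead of the robot, y to its left, z up, the work surface at z = 0. Lengths are in m, angles in rad, forces in N, time in s.
With the tool pointing down it reaches from about 0.425 to 0.925 m from the base axis. Payload 6.8 kg.
Tool frame: the origin (TCP) lies midway between the tips of the shut fingers; the grasp point (between the pads) lies 19 mm behind it; z points along the fingers, x is the direction in which the jaws open and shut, and the axes are right-handed (so a half turn about z gives the same grasp; the last joint's range is limited). The gripper opens to 85 mm and grips with 20 to 120 N. Pads are 22 mm wide; open, the fingers measure 114 mm over their backs; the gripper's body (76 mm by 85 mm) begins 54 mm behind the grasp point. The pads swing forward as they close: fully open they stand 13 mm farther back than shut.
Start: joints at [-1.302, 0.477, 0.022, 1.555, -0.011, 1.109, -0.083], TCP at [0.248, 0.628, 0.206] pointing down, gripper open.
Joint ranges: [-2.96, 2.96], [-0.34, 2.1], [-1.41, 1.46], [0.24, 2.44], [-1.37, 4.51], [0.17, 1.92], [-2.96, 2.96]. Speed limits (rad/s): [2.39, 2.39, 3.14, 3.14, 3.14, 3.14, 3.14].

## Interface

Orientations are given as a unit quaternion [w, x, y, z].
In Python, from station import bot, imaging, nets gives the robot as it stands. The module is installed in compiled form; this text tells all that it offers.
- The arm moves only by the tool apply_moves, never from a script. Its argument "moves" is text: rows parted by semicolons, each of 7 numbers parted by spaces: the gripper command: -1 is fully open, 1 is shut, values between are in proportion, then the shift along the tool's x, y, z normalised to -1 to 1, where 1 is 120 mm, then the turn, a rotation vector about the tool's x, y, z normalised to -1 to 1, where 1 is 4 degrees. In form: hand dx dy dz rx ry rz; .... A call has 1 to 12 rows; each row shifts and turns the commanded pose from where the row before left it, along the tool's axes as they then stand; what a row does not reach is not made up. A row lasts 1/12 s, in which the tool goes at most 41.7 mm and 7.16 degrees, less where a joint would pass 70% of its speed; a pose out of reach is approached as far as the arm can. A call with a number of a shift or a turn outside -1 to 1 is refused whole. A call with a gripper value outside its range is refused whole. The fingers move at their own pace and stop on an object; "force" is the grip in N (left out, the last holds). Time passes only in rows, so rows that do not move let the fingers close. It gives the time, the measured TCP pose, the force and the opening at its end, in the units of the state.
- bot.get_obs(): the state, without advancing time (a new reading comes with each control period).
- imaging.read_camera(name): name is "side" or "top"; returns a dict with "image" (480x640x3 uint8, red, green, blue), "fx", "fy", "cx", "cy" (pixels), "view" (4x4, takes a point from world to camera coordinates). Camera axes: x right, y down, z forward; pixel columns grow to the right and rows downward; lengths in m; the calibration is good to about 2 mm. A picture is of the moment at which its call begins. There is no depth.
- bot.hand_in(): hands the job in, once; it reports no verdict.
Trained networks look in a picture, given as the dict that the camera call returned (one of the last four; its "shot" number tells which), for a name from the list of things; names that differ only in an ending like _2 or _b are one class to them, and where a whole thing is asked for, a point or a joint stands for the part that bears it (a point fixed in the world has none). Each returns a list of dicts, best first, with "score" (0 to 1); they miss things now and then, are a little off and sometimes report something else, mostly with a low value. They report only what shows in the picture. A call takes as long as a camera call.
- nets.spot_in(picture, name): "rect" ([left, top, right, bottom] in pixels, round what is visible of it).
- nets.outline_of(picture, name): "region" (480x640 bool, what is visible of it) and "rect" ([left, top, right, bottom] in pixels, round what is visible of it).
- nets.spot_point(picture, name): "location" ([column, row] in pixels: a listed point, or the origin of a listed thing).
The state is a dict: "t": time; "q": joint angles; "joint_vel": joint speeds; "joint_torque": joint torques, N m; "eef_pos": TCP position; "tool_rot": TCP orientation; "contact_force": force on the tool from outside, world axes, zero at the start; "torque": the same for the moment, N m; "gripper_width": opening from 0.0 (shut) to 1.0 (fully open).
Only numpy, scipy, OpenCV 4.12 (cv2) and the standard library are available. Lean on these libraries where they do the work, as an engineer would, in place of code of your own. Each camera call takes 0.05 s, during which the arm holds its last target.

## Working session

There is one attempt and no reset: what is moved stays moved. The work goes in short steps, Python scripts to look and compute and a tool call to move; the robot and the scene stay as the last step left them, time stands still between calls to the robot, and variables do not carry over. Pictures are saved under pics/ and viewed, and the job is handed in when it is done.

Besides the shell and the picture viewer there is one more tool, called after ">>>" as name(argument=value, ...) on one line, values as JSON. apply_moves: Moves the arm, as the interface text tells. Scaled input: -1 to 1 covers 120 mm each way for a shift and 4 degrees each way for a turn. Its arguments: {"type":"object","properties":{"moves":{"type":"string"},"force":{"type":"number"}},"required":["moves"]}

```bash
mkdir -p pics; cat > h.py <<'E'
import numpy as np, cv2
from station import bot, imaging, nets
def snap(tag):
    out={}
    for n in ("side","top"):
        p=imaging.read_camera(n); out[n]=p
        cv2.imwrite(f"pics/{tag}_{n}.png",p["image"][:,:,::-1])
    return out
def proj(p,X):
    c=np.asarray(p["view"])@np.r_[X,1.0]
    return np.array([p["fx"]*c[0]/c[2]+p["cx"],p["fy"]*c[1]/c[2]+p["cy"]])
def ray(p,uv):
    V=np.asarray(p["view"]);R=V[:3,:3];t=V[:3,3]
    o=-R.T@t; d=R.T@np.array([(uv[0]-p["cx"])/p["fx"],(uv[1]-p["cy"])/p["fy"],1]); return o,d/np.linalg.norm(d)
def onz(p,uv,z):
    o,d=ray(p,uv); return o+d*(z-o[2])/d[2]
def tri(p1,u1,p2,u2):
    A=np.zeros((3,3));b=np.zeros(3);L=[]
    for p,u in((p1,u1),(p2,u2)):
        o,d=ray(p,u);M=np.eye(3)-np.outer(d,d);A+=M;b+=M@o;L.append((o,M))
    X=np.linalg.solve(A,b); return X,[np.linalg.norm(M@(X-o)) for o,M in L]
E
python3 - <<'E'
from h import *
np.set_printoptions(precision=4,suppress=True)
S=snap("a")
o=bot.get_obs(); print(o)
for n,p in S.items():
    print(n,p["fx"],p["cx"],p["cy"],ray(p,(320,240)))
    for k in("puller_grip","die_centre","tray_in","pin_die"):
        print(n,k,[(np.round(r["location"],1),round(r["score"],2)) for r in nets.spot_point(p,k)][:3], [(np.round(r["rect"]),round(r["score"],2)) for r in nets.spot_in(p,k)][:2])
E
```

```text
{'t': 0.1, 'q': array([-1.3021,  0.4777,  0.0223,  1.5563, -0.0115,  1.1093, -0.0831]), 'joint_vel': array([-0.0002, -0.0022,  0.0003, -0.0018, -0.0001,  0.0009, -0.001 ]), 'joint_torque': array([  0.0042, -59.7766,   1.614 , -28.1959,   0.0129,   0.0051,
         0.    ]), 'eef_pos': array([0.2482, 0.6271, 0.2048]), 'tool_rot': array([ 0.0005,  0.827 ,  0.5622, -0.0006]), 'contact_force': array([ 0.189 , -0.3406, -0.5935]), 'torque': array([ 0.0442, -0.041 , -0.0025]), 'gripper_width': 0.9990937878320261}
side 567.2376122183628 320.98589414447457 251.0673462543297 (array([0.2282, 0.4786, 0.524 ]), array([ 0.4415, -0.6974, -0.5646]))
side puller_grip [(array([259.9, 293.3]), 0.73)] [(array([236., 278., 282., 332.]), 0.58)]
side die_centre [(array([264. , 329.9]), 0.76)] [(array([241., 315., 284., 348.]), 0.91)]
side tray_in [(array([394.1, 239.9]), 0.61)] [(array([336., 203., 457., 280.]), 0.7)]
side pin_die [(array([313.1, 307.5]), 0.79)] [(array([291., 268., 335., 313.]), 0.95)]
top 570.2932431699229 314.70877121603246 236.91456646089418 (array([ 0.5041, -0.0442,  0.8779]), array([ 0.0825, -0.0165, -0.9965]))
top puller_grip [(array([218.1, 248.1]), 0.77)] [(array([193., 239., 240., 256.]), 0.68)]
top die_centre [(array([221.1, 250.7]), 0.88), (array([283.8, 262.8]), 0.21)] [(array([205., 235., 239., 268.]), 0.63)]
top tray_in [(array([440.9, 262.2]), 0.84)] [(array([385., 207., 494., 321.]), 0.63)]
top pin_die [(array([281.9, 263.4]), 0.6)] [(array([264., 249., 298., 277.]), 0.6)]
```

View pics/a_side.png

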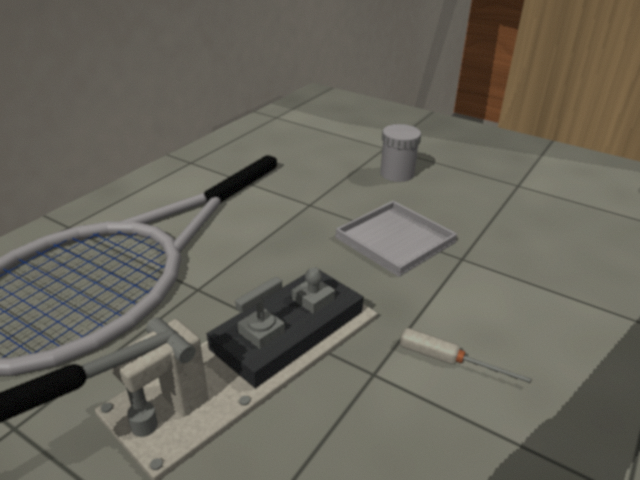

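View pics/a_top.png

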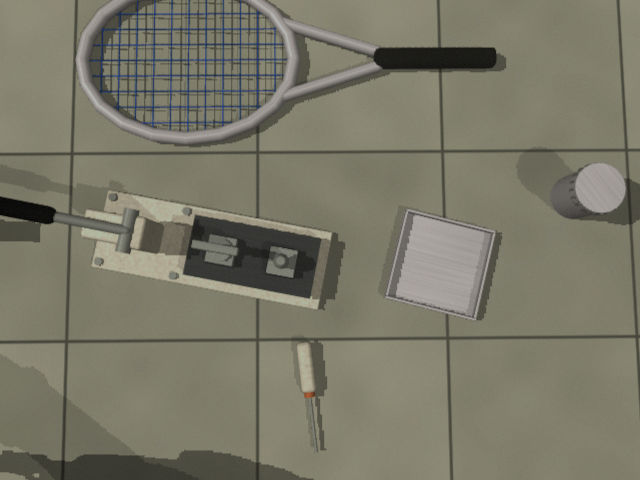

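```bash
python3 - <<'E'
from h import *
np.set_printoptions(precision=4,suppress=True)
S=snap("b");s,t=S["side"],S["top"]
for k,a,b in(("grip",(259.9,293.3),(218.1,248.1)),("die",(264,329.9),(221.1,250.7)),("tray",(394.1,239.9),(440.9,262.2)),("pin",(313.1,307.5),(281.9,263.4))):
    print(k,*tri(s,a,t,b), onz(t,b,{"grip":.099,"die":.038,"tray":.004,"pin":.022}[k]),onz(s,a,{"grip":.099,"die":.038,"tray":.004,"pin":.022}[k]))
for n,p in S.items():
  im=p["image"][:,:,::-1]
  c=im[225:300,180:320] if n=="top" else im[255:360,220:360]
  cv2.imwrite(f"pics/b_{n}_c.png",cv2.resize(c,None,fx=5,fy=5,interpolation=cv2.INTER_CUBIC))
  for k in("puller_grip","die_centre","tray_in"):
    for r in nets.outline_of(p,k)[:1]:
      m=r["region"].astype(np.uint8)
      print(n,k,r["score"],cv2.minAreaRect(cv2.findNonZero(m)))
E
```

```text
grip [0.5593 0.0832 0.0966] [np.float64(0.0006938803043710004), np.float64(0.0006938803043710177)] [0.5586 0.0824 0.099 ] [0.5581 0.0857 0.099 ]
die [0.557  0.0861 0.0421] [np.float64(0.0019923545381082715), np.float64(0.001992354538108267)] [0.5589 0.0878 0.038 ] [0.5579 0.0819 0.038 ]
tray [ 0.5413 -0.2461 -0.0058] [np.float64(1.9733896527980217e-06), np.float64(1.9733896530236247e-06)] [ 0.5409 -0.2439  0.004 ] [ 0.5355 -0.2327  0.004 ]
pin [ 0.5402 -0.0009  0.0234] [np.float64(3.4854156311993326e-05), np.float64(3.4854156311886085e-05)] [ 0.5402 -0.0009  0.022 ] [ 0.5411 -0.0022  0.022 ]
side puller_grip 0.86 ((265.2949523925781, 306.8387756347656), (43.441524505615234, 54.70640182495117), 58.73627471923828)
side die_centre 0.62 ((260.0, 332.5), (31.0, 46.0), 90.0)
side tray_in 0.79 ((395.09600830078125, 236.16543579101562), (108.4664306640625, 67.52821350097656), 31.263729095458984)
top puller_grip 0.72 ((214.8621063232422, 246.3087158203125), (46.358516693115234, 21.513051986694336), 27.645973205566406)
top die_centre 0.71 ((220.9615478515625, 249.69232177734375), (29.613534927368164, 28.044607162475586), 11.309932708740234)
top tray_in 0.78 ((439.8878479003906, 263.4560546875), (95.73812103271484, 93.49352264404297), 13.815024375915527)
```

View pics/b_top_c.png

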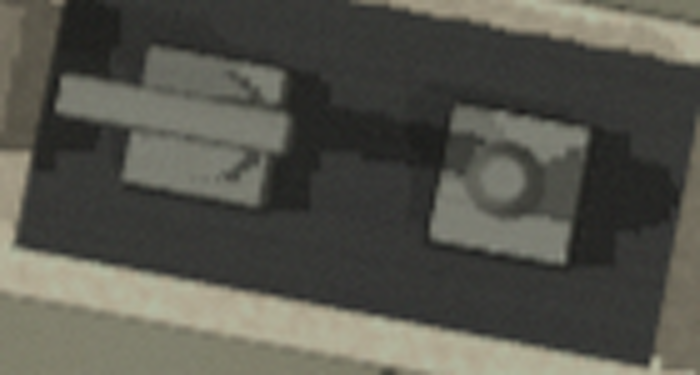

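View pics/b_side_c.png

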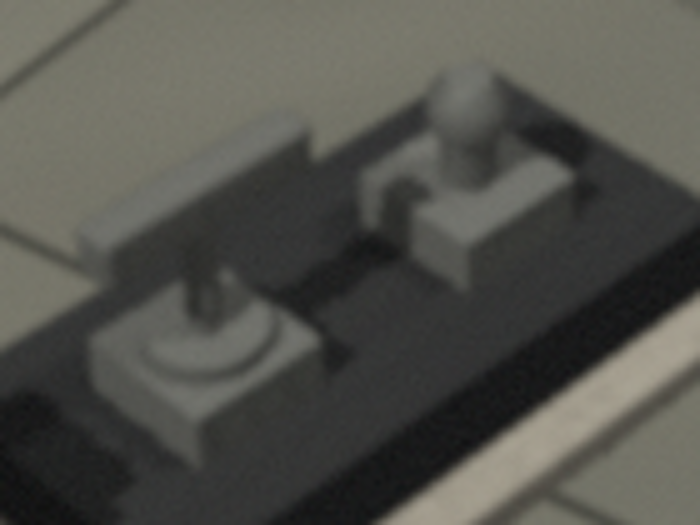

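```bash
python3 - <<'E'
from h import *
np.set_printoptions(precision=4,suppress=True)
t=imaging.read_camera("top")
s=imaging.read_camera("side")
g=lambda L,z,p=t,sc=5,o=(180,225):np.array([onz(p,(a/sc+o[0],b/sc+o[1]),z) for a,b in L])
def rep(n,c):
    d=c[1]-c[0]; e=c[3]-c[0]; print(n,c.mean(0),"len",np.linalg.norm(d),np.linalg.norm(e),"ang01",np.degrees(np.arctan2(d[1],d[0])),np.degrees(np.arctan2(e[1],e[0])))
rep("bar",g([(65,73),(294,113),(287,152),(54,110)],.106))
rep("die",g([(150,45),(290,68),(265,207),(122,185)],.054))
rep("pin",g([(453,102),(591,127),(570,265),(428,240)],.054))
rep("barside",g([(80,230),(290,110),(308,130),(95,255)],.106,s,5,(220,255)))
rep("tray",g([(408,210),(495,232),(478,319),(387,298)],.018,t,1,(0,0)))
rep("trayside",g([(336,235),(393,203),(457,237),(401,271)],.018,s,1,(0,0)))
for z in(.09,.15,.16): 
  print(z,g([(138,245)],z,t,1,(0,0)),g([(175,330)],z,s,1,(0,0)))
E
```

```text
bar [0.5591 0.0854 0.106 ] len 0.06313085223771443 0.01044021472394921 ang01 -100.36379253683317 164.04326862164538
die [0.5586 0.085  0.054 ] len 0.04116519784276612 0.04125207021085281 ang01 -99.7926121213869 169.1732839649582
pin [ 0.5413 -0.0028  0.054 ] len 0.040616547965594975 0.040487041286379304 ang01 -100.73097353765581 169.6701930584706
barside [0.556  0.0891 0.106 ] len 0.06311438743443107 0.00948695886636139 ang01 -101.75753628997398 150.35466208616302
tray [ 0.5369 -0.2422  0.018 ] len 0.13593159191338014 0.13730514839689328 ang01 -104.75956457869873 165.42051756662255
trayside [ 0.5302 -0.2283  0.018 ] len 0.14550750447494507 0.1314375542708889 ang01 -101.59847429646094 168.46263999222336
0.09 [[0.5643 0.1945 0.09  ]] [[0.6029 0.1791 0.09  ]]
0.15 [[0.5598 0.1763 0.15  ]] [[0.5511 0.2205 0.15  ]]
0.16 [[0.559  0.1733 0.16  ]] [[0.5425 0.2274 0.16  ]]
```

```bash
cat >> h.py <<'E'
def plan(target,yaw=None):
    from scipy.spatial.transform import Rotation as Ro
    o=bot.get_obs();w,x,y,z=o["tool_rot"];R=Ro.from_quat([x,y,z,w])
    d=R.as_matrix().T@(np.asarray(target)-o["eef_pos"])
    xa=R.as_matrix()[:,0];za=R.as_matrix()[:,2]
    a=np.degrees(np.arctan2(xa[1],xa[0]))
    print("t",o["t"],"pos",o["eef_pos"].round(4),"shift/0.12:",(d/.12).round(3),"yaw x",a.round(2),"z",za.round(4),"q",o["q"].round(2),"F",o["contact_force"].round(1),"w",round(o["gripper_width"],3))
    if yaw is not None: print("turn rz units",(a-yaw)/4)
E
python3 -c "
from h import *
plan([.559,.0845,.205],-10.5)"
```

```text
t 1.4 pos [0.2483 0.6277 0.2057] shift/0.12: [-3.256  4.073  0.006] yaw x 68.41 z [-0.e+00  1.e-04 -1.e+00] q [-1.3   0.48  0.02  1.56 -0.01  1.11 -0.08] F [ 0.3 -0.1  0.4] w 1.001
turn rz units 19.727637463742212
```

>>> apply_moves(moves="-1 -.18 .226 0 0 0 0;-1 -.18 .226 0 0 0 0;-1 -.18 .226 0 0 0 0;-1 -.18 .226 0 0 0 0;-1 -.18 .226 0 0 0 0;-1 -.18 .226 0 0 0 0;-1 -.18 .226 0 0 0 0;-1 -.18 .226 0 0 0 0;-1 -.18 .226 0 0 0 0;-1 -.18 .226 0 0 0 0;-1 -.18 .226 0 0 0 0;-1 -.18 .226 0 0 0 0", force=40)

```text
t: 2.4
eef_pos: [0.4562, 0.2654, 0.206]
tool_rot: [-0.0, 0.827, 0.562, 0.0]
contact_force: [0.6, 0.3, -0.6]
gripper_width: 0.999
```

>>> apply_moves(moves="-1 -.18 .226 0 0 0 0;-1 -.18 .226 0 0 0 0;-1 -.18 .226 0 0 0 0;-1 -.18 .226 0 0 0 0;-1 -.18 .226 0 0 0 0;-1 -.1 .12 0 0 0 0;-1 0 0 0 0 0 1;-1 0 0 0 0 0 1;-1 0 0 0 0 0 1;-1 0 0 0 0 0 1;-1 0 0 0 0 0 1;-1 0 0 0 0 0 1")

```text
t: 3.4
eef_pos: [0.551, 0.1001, 0.2058]
tool_rot: [-0.0, 0.926, 0.376, 0.0]
contact_force: [0.1, 0.4, -0.3]
gripper_width: 1.001
```

>>> apply_moves(moves="-1 0 0 0 0 0 1;-1 0 0 0 0 0 1;-1 0 0 0 0 0 1;-1 0 0 0 0 0 1;-1 0 0 0 0 0 1;-1 0 0 0 0 0 1;-1 0 0 0 0 0 1;-1 0 0 0 0 0 1;-1 0 0 0 0 0 1;-1 0 0 0 0 0 1;-1 0 0 0 0 0 1;-1 0 0 0 0 0 1")

```text
t: 4.4
eef_pos: [0.5509, 0.1002, 0.2058]
tool_rot: [-0.0, 0.999, -0.033, 0.0]
contact_force: [-0.3, 0.2, -0.4]
gripper_width: 1.0
```

```bash
python3 -c "
from h import *
plan([.559,.0845,.14],-10.5)"
```

```text
t 4.4 pos [0.5509 0.1002 0.2058] shift/0.12: [0.076 0.126 0.548] yaw x -3.78 z [ 2.e-04  2.e-04 -1.e+00] q [-0.7   0.31  0.51  1.86 -0.18  1.01 -0.19] F [-0.3  0.2 -0.4] w 1.0
turn rz units 1.6797627390781797
```

>>> apply_moves(moves="-1 0 0 0 0 0 1;-1 0 0 0 0 0 .68;-1 .09 .116 0 0 0 0;-1 0 0 .2 0 0 0;-1 0 0 .2 0 0 0;-1 0 0 .15 0 0 0;-1 0 0 0 0 0 0;-1 0 0 0 0 0 0")

```text
t: 5.07
eef_pos: [0.5585, 0.0844, 0.1393]
tool_rot: [0.0, 0.996, -0.09, -0.001]
contact_force: [-0.6, 0.2, 0.5]
gripper_width: 0.998
```

```bash
python3 -c "
from h import *
plan([.559,.0845,.0805],-10.5)
S=snap('c')
for n,p in S.items():
  u=proj(p,[.559,.0845,.1]).astype(int);a,b=max(u[1]-70,0),max(u[0]-80,0)
  cv2.imwrite(f'pics/c_{n}_c.png',cv2.resize(p['image'][a:a+140,b:b+160,::-1],None,fx=4,fy=4))
"
```

```text
t 5.0667 pos [0.5585 0.0844 0.1393] shift/0.12: [ 0.004 -0.002  0.49 ] yaw x -10.31 z [-1.7e-03 -6.0e-04 -1.0e+00] q [-0.66  0.4   0.51  1.91 -0.25  0.89 -0.21] F [-0.6  0.2  0.5] w 0.998
turn rz units 0.04846500973116896
```

View pics/c_side_c.png

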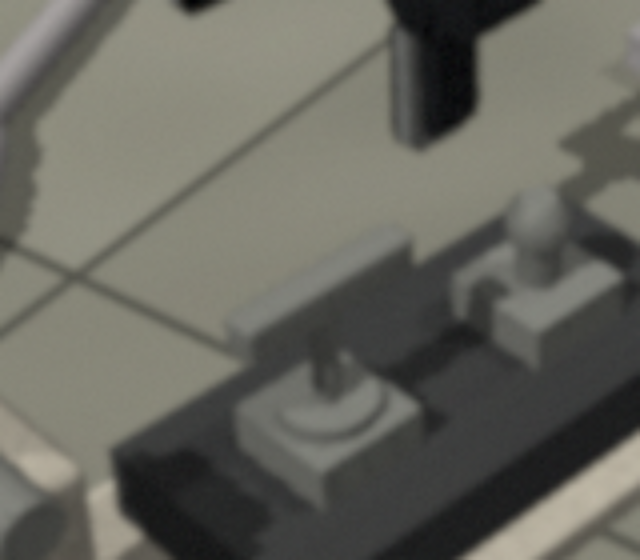

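View pics/c_top_c.png

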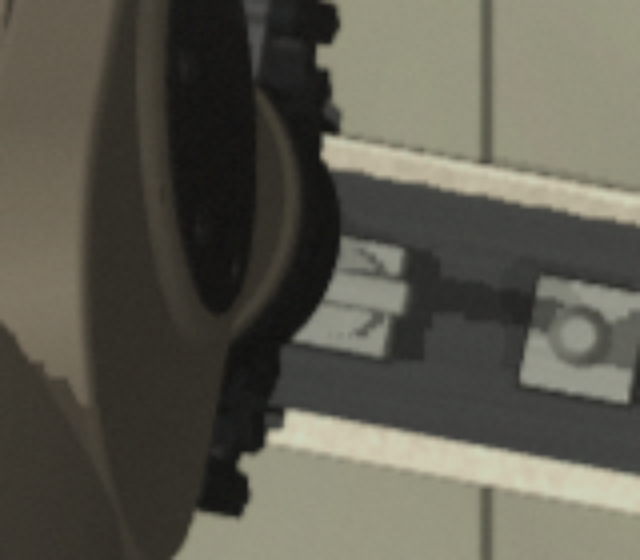

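>>> apply_moves(moves="-1 .004 0 .12 0 0 0;-1 0 0 .12 0 0 0;-1 0 0 .12 0 0 0;-1 0 0 .08 0 0 0;-1 0 0 .05 0 0 0;-1 0 0 0 0 0 0;0 0 0 0 0 0 0;.4 0 0 0 0 0 0;.4 0 0 0 0 0 0;.4 0 0 0 0 0 0", force=30)

```text
t: 6.0
eef_pos: [0.56, 0.0845, 0.0815]
tool_rot: [-0.0, 0.996, -0.09, 0.001]
contact_force: [0.2, 0.7, -0.0]
gripper_width: 0.455
```

```bash
python3 -c "
from h import *
plan([.559,.0845,.0805],-10.5)
S=snap('d')
for n,p in S.items():
  u=proj(p,[.559,.0845,.1]).astype(int);a,b=max(u[1]-70,0),max(u[0]-80,0)
  cv2.imwrite(f'pics/d_{n}_c.png',cv2.resize(p['image'][a:a+140,b:b+160,::-1],None,fx=4,fy=4))
"
```

```text
t 6.0 pos [0.56   0.0845 0.0815] shift/0.12: [-0.008  0.002  0.009] yaw x -10.31 z [ 1.1e-03  4.0e-04 -1.0e+00] q [-0.62  0.49  0.46  1.95 -0.31  0.77 -0.16] F [ 0.2  0.7 -0. ] w 0.455
turn rz units 0.04707926101886528
```

View pics/d_side_c.png

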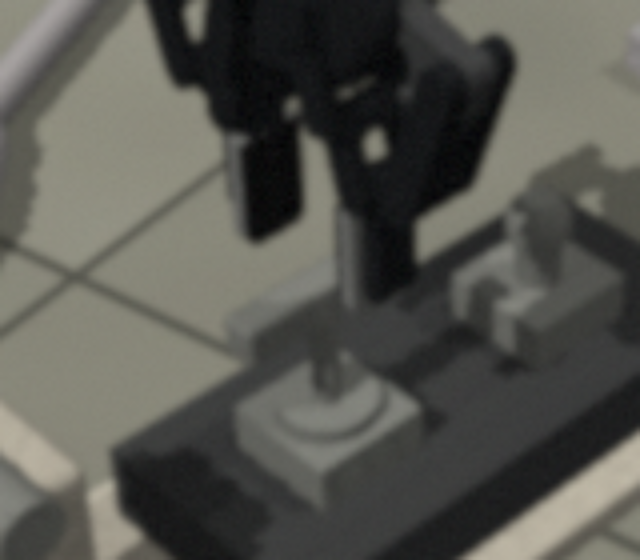

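>>> apply_moves(moves=".55 -.006 0 .006 0 0 0;.65 0 0 0 0 0 0;.75 0 0 0 0 0 0;1 0 0 0 0 0 0;1 0 0 0 0 0 0;1 0 0 0 0 0 0;1 0 0 0 0 0 0", force=40)

```text
t: 6.68
eef_pos: [0.5614, 0.0843, 0.0818]
tool_rot: [-0.0, 0.996, -0.09, 0.002]
contact_force: [1.3, -0.4, 7.3]
gripper_width: 0.004
```

```bash
python3 -c "
from h import *
plan([.559,.0845,.0805],-10.5)
S=snap('e')
for n,p in S.items():
  u=proj(p,[.559,.0845,.1]).astype(int);a,b=max(u[1]-70,0),max(u[0]-80,0)
  cv2.imwrite(f'pics/e_{n}_c.png',cv2.resize(p['image'][a:a+140,b:b+160,::-1],None,fx=4,fy=4))
"
```

```text
t 6.6833 pos [0.5614 0.0843 0.0818] shift/0.12: [-0.02   0.002  0.011] yaw x -10.34 z [ 5.e-03  5.e-04 -1.e+00] q [-0.62  0.49  0.47  1.95 -0.31  0.77 -0.16] F [ 1.3 -0.4  7.3] w 0.004
turn rz units 0.03928684658888759
```

View pics/e_side_c.png

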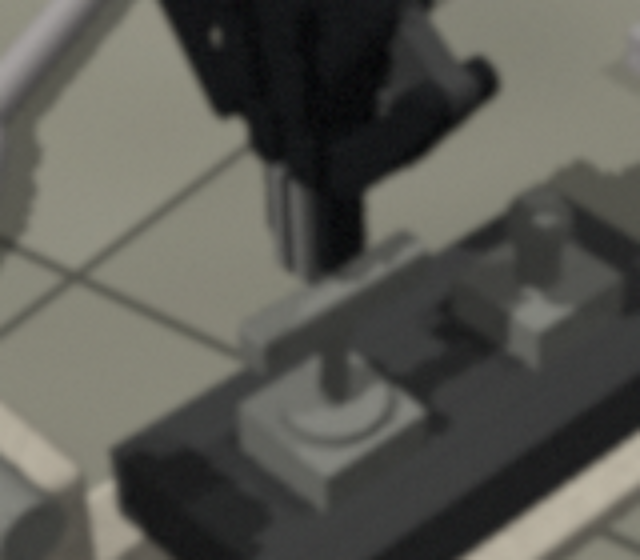

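```bash
python3 -c "
from h import *
o=bot.get_obs()
p=imaging.read_camera('side'); im=p['image'][:,:,::-1].copy()
t=imaging.read_camera('top'); cv2.imwrite('pics/f_top.png',t['image'][:,:,::-1])
e=o['eef_pos']
for X,c in ((e,(0,0,255)),([.559,.0845,.106],(0,255,0)),([.559,.0845,.054],(255,0,0))):
  u=proj(p,X);print(u);cv2.circle(im,tuple(np.round(u).astype(int)),1,c,-1)
cv2.imwrite('pics/f_side.png',cv2.resize(im[150:350,180:380],None,fx=3.5,fy=3.5))
for k in('puller_grip','die_centre'):
  a=nets.spot_point(p,k);b=nets.spot_point(t,k);print(k,a[:1],b[:1])
  if a and b:print(tri(p,a[0]['location'],t,b[0]['location']))
"
```

```text
[258.99649104 302.80477677]
[259.64366862 287.83671005]
[261.47827272 321.12366753]
puller_grip [{'location': [262.4, 296.8], 'score': 0.97}] [{'location': [216.1, 255.2], 'score': 0.6}]
(array([0.55088692, 0.08659341, 0.0974065 ]), [np.float64(0.00230447555863543), np.float64(0.0023044755586355626)])
die_centre [{'location': [262.2, 295.8], 'score': 0.18}] [{'location': [220.6, 251.2], 'score': 0.65}]
(array([0.55628721, 0.08100688, 0.09254543]), [np.float64(0.0018864622004616618), np.float64(0.0018864622004616401)])
```

View pics/f_side.png

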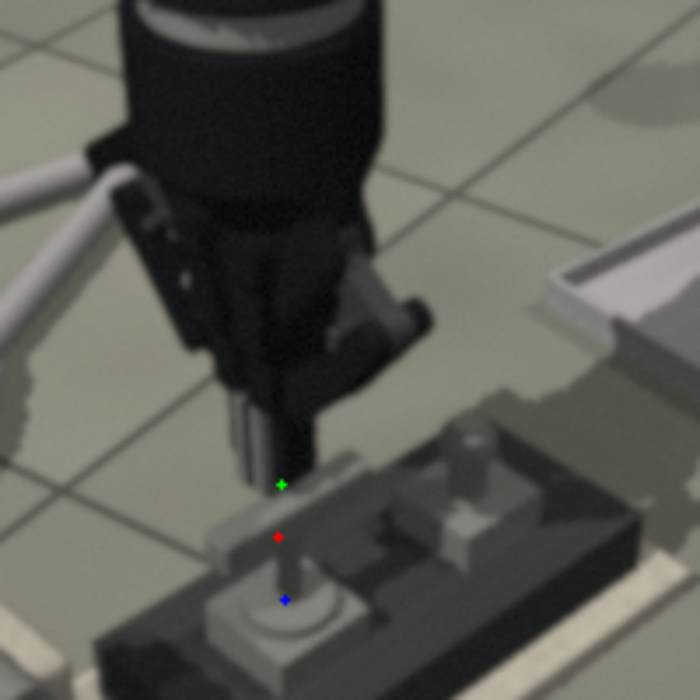

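View pics/f_top.png

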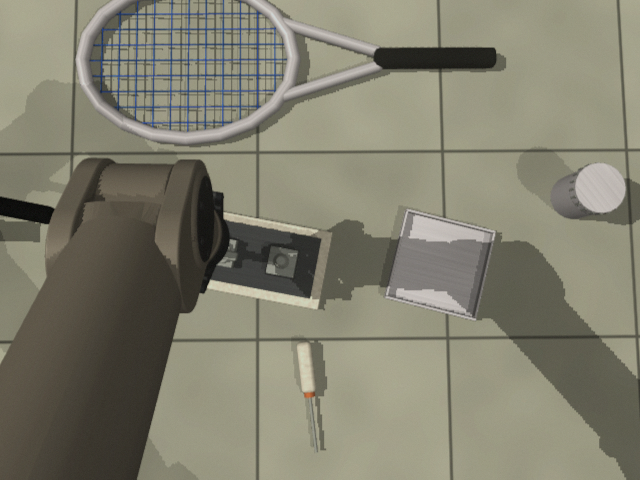

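>>> apply_moves(moves="1 0 0 -.03 0 0 0;1 0 0 -.03 0 0 0;1 0 0 -.04 0 0 0;1 0 0 0 0 0 0")

```text
t: 7.42
eef_pos: [0.559, 0.0847, 0.0929]
tool_rot: [-0.0, 0.996, -0.09, 0.0]
contact_force: [0.4, -1.1, 1.0]
gripper_width: 0.002
```

```bash
python3 -c "
from h import *
plan([.559,.0845,.0805],-10.5)
o=bot.get_obs()
p=imaging.read_camera('side'); im=p['image'][:,:,::-1].copy()
e=o['eef_pos']
for X,c in ((e,(0,0,255)),([.559,.0845,.106],(0,255,0)),([.559,.0845,.054],(255,0,0))):
  u=proj(p,X);print(u);cv2.circle(im,tuple(np.round(u).astype(int)),1,c,-1)
cv2.imwrite('pics/g_side.png',cv2.resize(im[150:350,180:380],None,fx=3.5,fy=3.5))
"
```

```text
t 7.4167 pos [0.559  0.0847 0.0929] shift/0.12: [0.    0.002 0.104] yaw x -10.3 z [ 6.e-04  4.e-04 -1.e+00] q [-0.63  0.47  0.47  1.95 -0.29  0.79 -0.17] F [ 0.4 -1.1  1. ] w 0.002
turn rz units 0.04921584665170986
[260.00834346 296.57268106]
[259.64366862 287.83671005]
[261.47827272 321.12366753]
```

View pics/g_side.png

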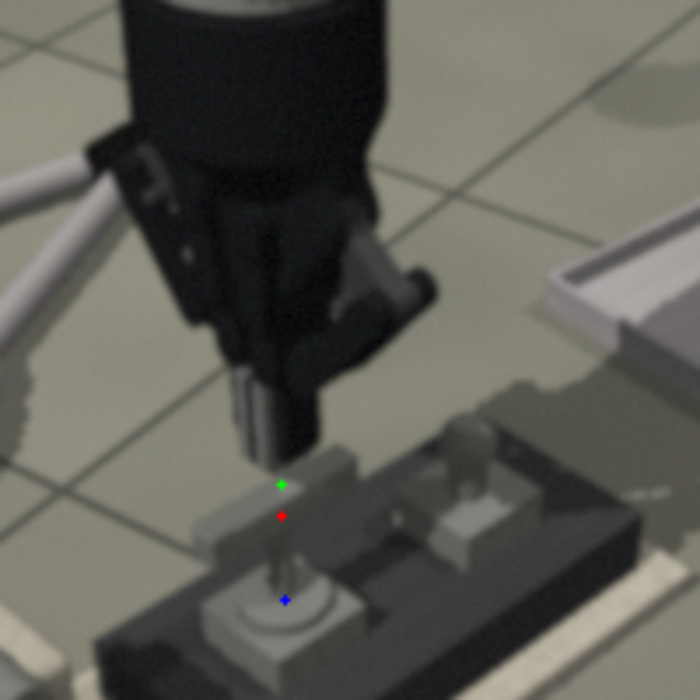

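>>> apply_moves(moves="-.1 0 0 -.1 0 0 0;-.1 0 0 -.1 0 0 0;-.1 0 0 0 0 0 0;-.1 0 0 0 0 0 0;-.1 0 0 0 0 0 0;-.1 0 0 .1 0 0 0;-.1 0 0 .1 0 0 0;-.1 0 0 .1 0 0 0;-.1 0 0 .05 0 0 0;-.1 0 0 0 0 0 0")

```text
t: 8.3
eef_pos: [0.557, 0.0841, 0.0716]
tool_rot: [0.001, 0.996, -0.09, -0.002]
contact_force: [-0.1, 0.2, 0.2]
gripper_width: 0.553
```

```bash
cat > look.py <<'E'
import sys
from h import *
tag=sys.argv[1]
plan([.559,.0845,.06],-10.5)
o=bot.get_obs()
p=imaging.read_camera('side'); im=p['image'][:,:,::-1].copy()
u=proj(p,o['eef_pos']).astype(int) if len(sys.argv)<3 else [260,300]
a,b=max(u[1]-90,0),max(u[0]-90,0)
cv2.imwrite(f'pics/{tag}.png',cv2.resize(im[a:a+180,b:b+180],None,fx=3.3,fy=3.3,interpolation=cv2.INTER_CUBIC))
E
python3 look.py i
```

```text
t 8.3 pos [0.557  0.0841 0.0716] shift/0.12: [ 0.016 -0.006  0.096] yaw x -10.31 z [-0.0043 -0.0015 -1.    ] q [-0.61  0.5   0.46  1.96 -0.31  0.76 -0.15] F [-0.1  0.2  0.2] w 0.553
turn rz units 0.046592758691055725
```

View pics/i.png

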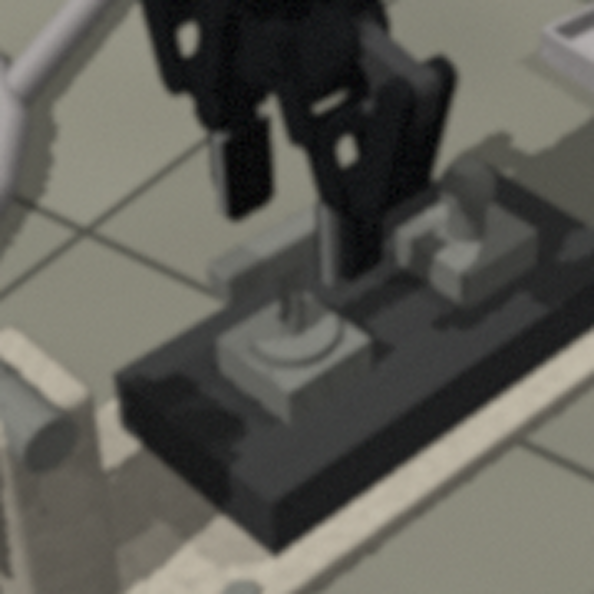

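>>> apply_moves(moves="-.1 .004 0 .05 0 0 0;-.1 .003 0 .05 0 0 0;-.1 0 0 .012 0 0 0;-.1 0 0 0 0 0 0;-.1 0 0 0 0 0 0;-.1 0 0 0 0 0 0")

```text
t: 8.85
eef_pos: [0.5599, 0.0844, 0.061]
tool_rot: [-0.0, 0.996, -0.09, 0.0]
contact_force: [-0.2, 0.1, 0.3]
gripper_width: 0.553
```

```bash
python3 look.py j
```

```text
t 8.85 pos [0.5599 0.0844 0.061 ] shift/0.12: [-0.007  0.001  0.008] yaw x -10.31 z [ 5.e-04  2.e-04 -1.e+00] q [-0.6   0.52  0.45  1.96 -0.33  0.73 -0.14] F [-0.2  0.1  0.3] w 0.553
turn rz units 0.047277056630734116
```

View pics/j.png

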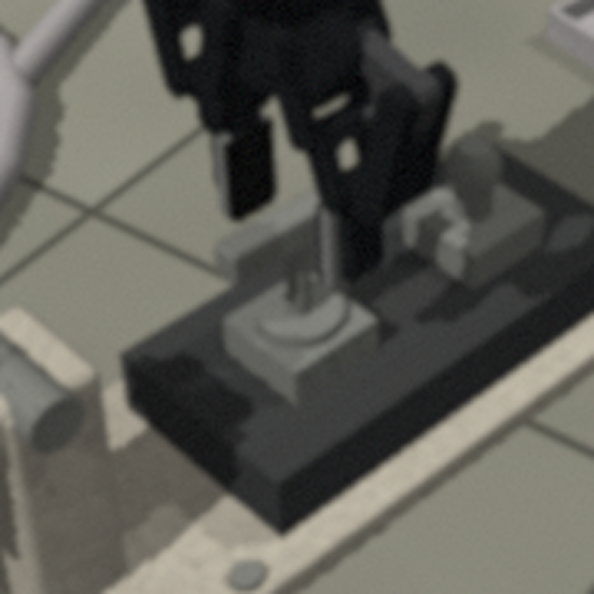

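>>> apply_moves(moves="-.1 -.005 0 .03 0 0 0;-.1 0 0 0 0 0 0;.2 0 0 0 0 0 0;.4 0 0 0 0 0 0;.5 0 0 0 0 0 0;.6 0 0 0 0 0 0;.7 0 0 0 0 0 0;1 0 0 0 0 0 0;1 0 0 0 0 0 0;1 0 0 0 0 0 0;1 0 0 0 0 0 0", force=40)

```text
t: 9.82
eef_pos: [0.5592, 0.0845, 0.0573]
tool_rot: [-0.0, 0.996, -0.09, 0.0]
contact_force: [0.1, -0.7, 1.8]
gripper_width: 0.133
```

```bash
python3 look.py k
```

```text
t 9.8167 pos [0.5592 0.0845 0.0573] shift/0.12: [-0.002  0.001 -0.023] yaw x -10.31 z [ 4.e-04  1.e-04 -1.e+00] q [-0.6   0.52  0.44  1.97 -0.33  0.72 -0.14] F [ 0.1 -0.7  1.8] w 0.133
turn rz units 0.04707489827135314
```

View pics/k.png

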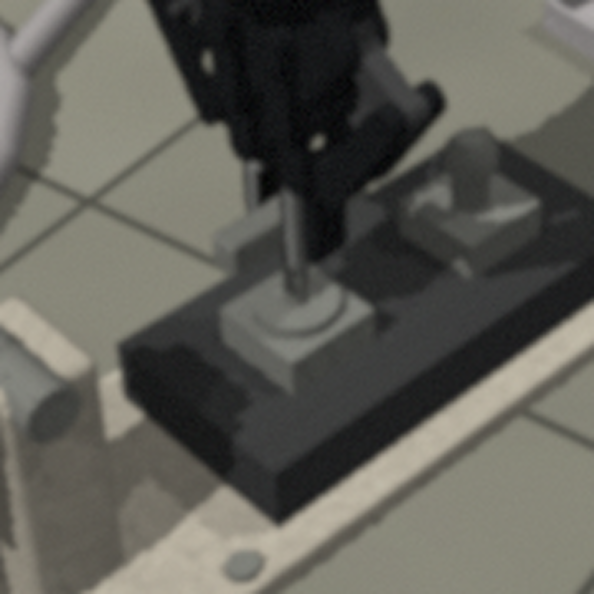

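>>> apply_moves(moves="1 0 0 0 0 0 .5;1 0 0 0 0 0 .8;1 0 0 0 0 0 .8;1 0 0 0 0 0 .8;1 0 0 0 0 0 .8;1 0 0 0 0 0 .8;1 0 0 0 0 0 .8;1 0 0 0 0 0 .8;1 0 0 0 0 0 .7;1 0 0 0 0 0 0")

```text
t: 10.7
eef_pos: [0.5592, 0.0846, 0.0573]
tool_rot: [-0.0, 0.947, -0.322, 0.0]
contact_force: [0.2, 0.8, 3.8]
gripper_width: 0.132
```

```bash
python3 look.py l; python3 -c "
from h import *
print(bot.get_obs()['torque'])"
```

```text
t 10.7 pos [0.5592 0.0846 0.0573] shift/0.12: [-0.001  0.002 -0.023] yaw x -37.6 z [ 3.e-04 -0.e+00 -1.e+00] q [-0.69  0.55  0.57  1.97 -0.43  0.74 -0.52] F [0.2 0.8 3.8] w 0.132
turn rz units -6.774733366666062
[ 0.04121455  0.06230083 -0.05510856]
```

View pics/l.png

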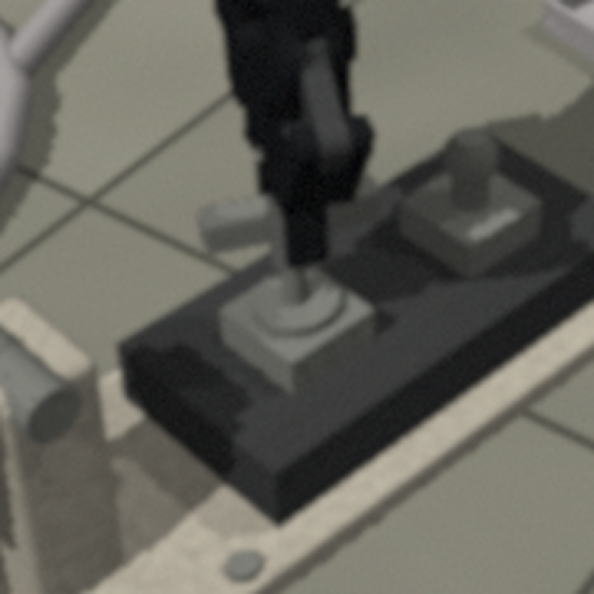

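>>> apply_moves(moves="1 0 0 0 0 0 .5;1 0 0 0 0 0 .8;1 0 0 0 0 0 .8;1 0 0 0 0 0 .8;1 0 0 0 0 0 .8;1 0 0 0 0 0 .8;1 0 0 0 0 0 .8;1 0 0 0 0 0 .8;1 0 0 0 0 0 .7;1 0 0 0 0 0 0")

```text
t: 11.58
eef_pos: [0.5593, 0.0846, 0.0573]
tool_rot: [-0.0, 0.845, -0.535, 0.0]
contact_force: [-0.3, -0.0, 3.7]
gripper_width: 0.132
```

>>> apply_moves(moves="1 0 0 0 0 0 .5;1 0 0 0 0 0 .8;1 0 0 0 0 0 .8;1 0 0 0 0 0 .8;1 0 0 0 0 0 .8;1 0 0 0 0 0 .8;1 0 0 0 0 0 .8;1 0 0 0 0 0 .6;1 0 0 0 0 0 0;1 0 0 0 0 0 0;1 0 0 0 0 0 0")

```text
t: 12.5
eef_pos: [0.5593, 0.0846, 0.0573]
tool_rot: [-0.0, 0.718, -0.696, 0.0]
contact_force: [0.1, 0.9, 4.4]
gripper_width: 0.129
```

```bash
python3 look.py m; python3 -c "
from h import *
print(bot.get_obs()['torque'])"
```

```text
t 12.5 pos [0.5593 0.0846 0.0573] shift/0.12: [ 0.     0.003 -0.023] yaw x -88.18 z [ 5.e-04  3.e-04 -1.e+00] q [-0.85  0.63  0.8   1.98 -0.63  0.8  -1.22] F [0.1 0.9 4.4] w 0.129
turn rz units -19.42004856076765
[ 0.07084348 -0.07506224 -0.00952802]
```

View pics/m.png

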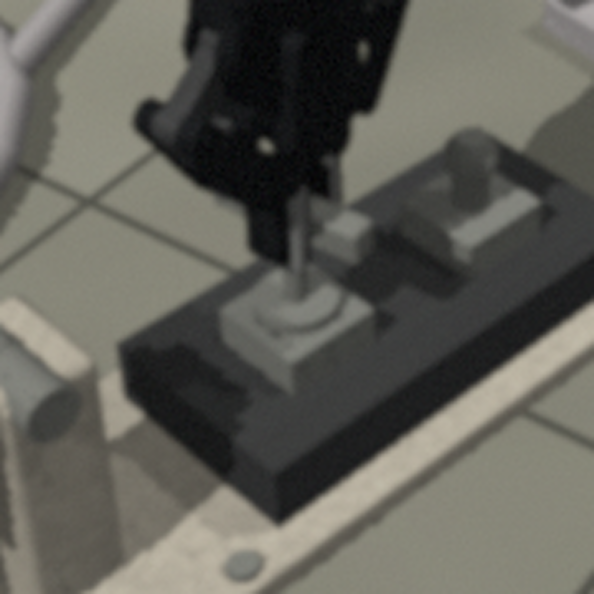

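>>> apply_moves(moves="1 0 0 0 0 0 0;1 0 0 0 0 0 0;1 0 0 -.02 0 0 0;1 0 0 -.04 0 0 0;1 0 0 -.04 0 0 0;1 0 0 -.04 0 0 0;1 0 0 -.05 0 0 0;1 0 0 -.05 0 0 0;1 0 0 -.06 0 0 0;1 0 0 0 0 0 0;1 0 0 0 0 0 0", force=70)

```text
t: 13.47
eef_pos: [0.5594, 0.0846, 0.0937]
tool_rot: [-0.001, 0.718, -0.697, 0.0]
contact_force: [0.5, 0.1, -3.1]
gripper_width: 0.123
```

```bash
python3 look.py n x
```

```text
t 13.4667 pos [0.5594 0.0846 0.0937] shift/0.12: [0.001 0.004 0.281] yaw x -88.3 z [ 1.e-03  5.e-04 -1.e+00] q [-0.89  0.58  0.86  1.96 -0.58  0.86 -1.26] F [ 0.5  0.1 -3.1] w 0.123
turn rz units -19.45001573610386
```

View pics/n.png

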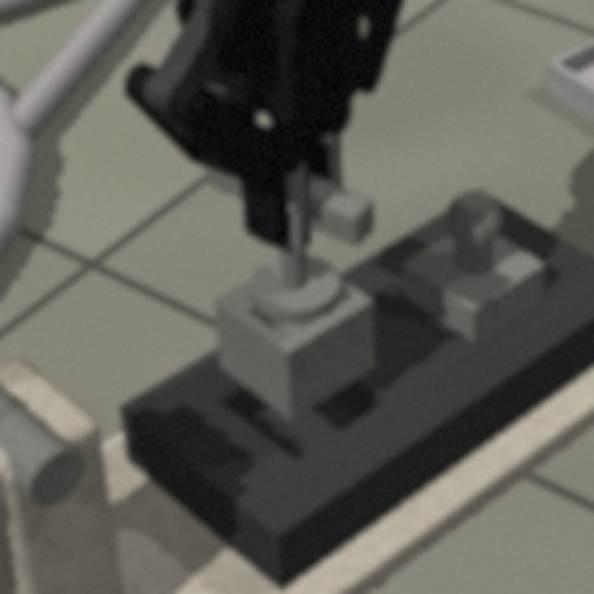

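>>> apply_moves(moves="1 0 0 -.05 0 0 0;1 0 0 -.1 0 0 0;1 0 0 -.1 0 0 0;1 0 0 -.1 0 0 0;1 0 0 -.1 0 0 0;1 0 0 -.1 0 0 0;1 0 0 -.05 0 0 0;1 0 0 0 0 0 0;1 .06 .006 0 0 0 0;1 .12 .012 0 0 0 0;1 .14 .014 0 0 0 0;1 .14 .014 0 0 0 0")

```text
t: 14.52
eef_pos: [0.5542, 0.0271, 0.1644]
tool_rot: [0.001, 0.717, -0.697, -0.0]
contact_force: [-0.2, -0.5, -3.4]
gripper_width: 0.122
```

```bash
python3 look.py o x
```

```text
t 14.5167 pos [0.5542 0.0271 0.1644] shift/0.12: [-0.478 -0.055  0.87 ] yaw x -88.33 z [-0.0014 -0.001  -1.    ] q [-0.88  0.47  0.96  1.93 -0.46  0.98 -1.25] F [-0.2 -0.5 -3.4] w 0.122
turn rz units -19.457148371846593
```

View pics/o.png

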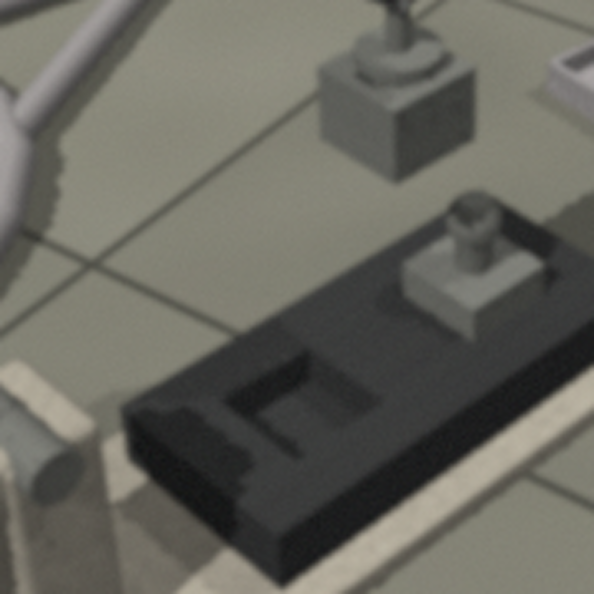

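>>> apply_moves(moves="1 .16 .014 0 0 0 0;1 .2 .018 0 0 0 0;1 .2 .018 0 0 0 0;1 .2 .018 0 0 0 0;1 .2 .018 0 0 0 0;1 .16 .014 0 0 0 0;1 0 0 0 0 0 0")

```text
t: 15.15
eef_pos: [0.5451, -0.1123, 0.1652]
tool_rot: [0.001, 0.715, -0.699, 0.001]
contact_force: [0.1, -0.5, -3.3]
gripper_width: 0.123
```

```bash
python3 -c "
from h import *
plan([.538,-.2425,.164])"
```

```text
t 15.15 pos [ 0.5451 -0.1123  0.1652] shift/0.12: [1.084 0.082 0.013] yaw x -88.77 z [-5.e-04 -3.e-03 -1.e+00] q [-0.63  0.47  0.95  1.93 -0.46  0.98 -1.01] F [ 0.1 -0.5 -3.3] w 0.123
```

>>> apply_moves(moves="1 .16 .012 0 0 0 0;1 .2 .016 0 0 0 0;1 .2 .016 0 0 0 0;1 .2 .016 0 0 0 0;1 .18 .012 0 0 0 0;1 .1 .007 0 0 0 0;1 0 0 0 0 0 0;1 0 0 0 0 0 0;1 0 0 0 0 0 0")

```text
t: 15.9
eef_pos: [0.541, -0.2298, 0.1645]
tool_rot: [0.0, 0.718, -0.697, -0.001]
contact_force: [0.2, -0.1, -3.2]
gripper_width: 0.124
```

```bash
python3 - <<'E'
from h import *
plan([.538,-.2425,.164])
S=snap('p')
p=S['side'];cv2.imwrite('pics/p_c.png',cv2.resize(p['image'][100:300,290:490,::-1],None,fx=3,fy=3))
E
```

```text
t 15.9 pos [ 0.541  -0.2298  0.1645] shift/0.12: [0.105 0.028 0.004] yaw x -88.3 z [-1.1e-03  9.0e-04 -1.0e+00] q [-0.37  0.52  0.91  1.85 -0.48  1.01 -0.79] F [ 0.2 -0.1 -3.2] w 0.124
```

View pics/p_c.png

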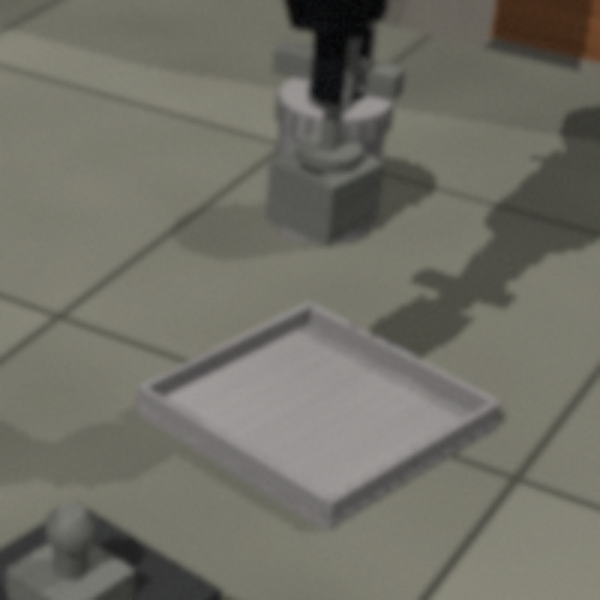

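View pics/p_top.png

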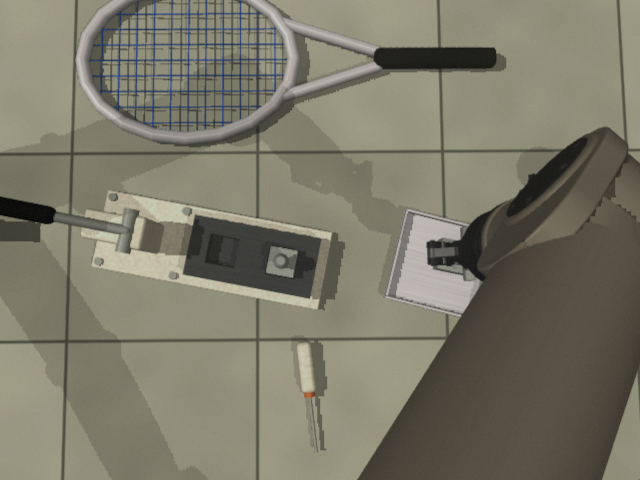

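>>> apply_moves(moves="1 .09 .02 .03 0 0 0;1 0 0 .08 0 0 0;1 0 0 .1 0 0 0;1 0 0 .1 0 0 0;1 0 0 .1 0 0 0;1 0 0 .1 0 0 0;1 0 0 .1 0 0 0;1 0 0 .1 0 0 0;1 0 0 .1 0 0 0;1 0 0 .06 0 0 0;1 0 0 .03 0 0 0;1 0 0 0 0 0 0")

```text
t: 17.0
eef_pos: [0.5388, -0.2413, 0.0562]
tool_rot: [0.0, 0.717, -0.697, -0.001]
contact_force: [-0.2, -0.5, -2.7]
gripper_width: 0.127
```

```bash
python3 - <<'E'
from h import *
plan([.538,-.2425,.044])
p=imaging.read_camera('side');cv2.imwrite('pics/q_c.png',cv2.resize(p['image'][140:300,310:490,::-1],None,fx=4,fy=4))
E
```

```text
t 17.0 pos [ 0.5388 -0.2413  0.0562] shift/0.12: [0.009 0.007 0.102] yaw x -88.32 z [-1.3e-03  3.0e-04 -1.0e+00] q [-0.25  0.66  0.78  1.92 -0.62  0.83 -0.67] F [-0.2 -0.5 -2.7] w 0.127
```

View pics/q_c.png

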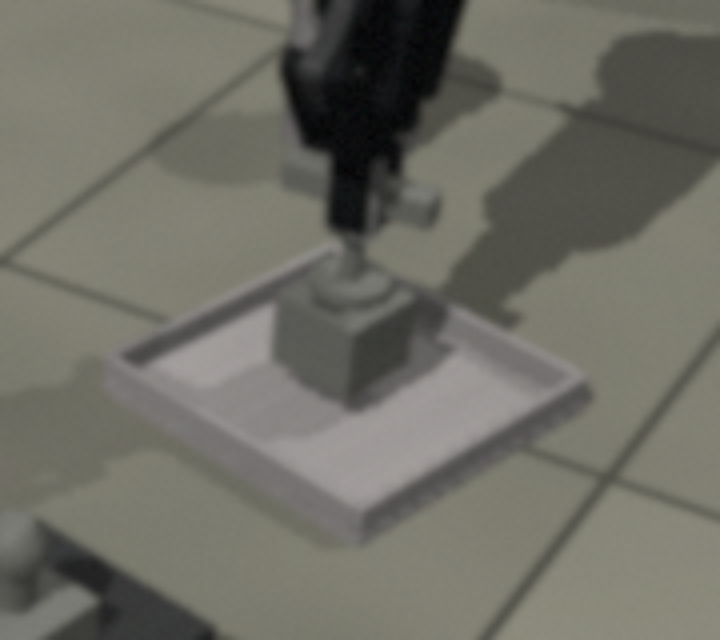

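>>> apply_moves(moves="1 0 0 .03 0 0 0;1 0 0 .025 0 0 0;1 0 0 .02 0 0 0;1 0 0 .02 0 0 0;1 0 0 0 0 0 0;1 0 0 0 0 0 0")

```text
t: 17.55
eef_pos: [0.5392, -0.2414, 0.0457]
tool_rot: [0.0, 0.717, -0.697, -0.0]
contact_force: [0.3, 0.5, -3.7]
gripper_width: 0.124
```

>>> apply_moves(moves="1 0 0 .015 0 0 0;1 0 0 .015 0 0 0;1 0 0 0 0 0 0;1 0 0 0 0 0 0")

```text
t: 17.88
eef_pos: [0.5391, -0.2414, 0.042]
tool_rot: [0.0, 0.717, -0.697, -0.0]
contact_force: [0.5, -0.1, -3.0]
gripper_width: 0.124
```

>>> apply_moves(moves="1 0 0 .01 0 0 0;1 0 0 .01 0 0 0;1 0 0 0 0 0 0;1 0 0 0 0 0 0")

```text
t: 18.22
eef_pos: [0.5394, -0.2416, 0.0399]
tool_rot: [-0.0, 0.717, -0.697, 0.0]
contact_force: [-0.6, -0.3, -0.8]
gripper_width: 0.124
```

```bash
python3 - <<'E'
from h import *
plan([.538,-.2425,.04])
p=imaging.read_camera('side');cv2.imwrite('pics/r_c.png',cv2.resize(p['image'][140:300,310:490,::-1],None,fx=4,fy=4))
E
```

```text
t 18.2167 pos [ 0.5394 -0.2416  0.0399] shift/0.12: [ 0.007  0.012 -0.001] yaw x -88.32 z [ 3.e-04 -1.e-04 -1.e+00] q [-0.23  0.68  0.76  1.93 -0.65  0.8  -0.65] F [-0.6 -0.3 -0.8] w 0.124
```

View pics/r_c.png

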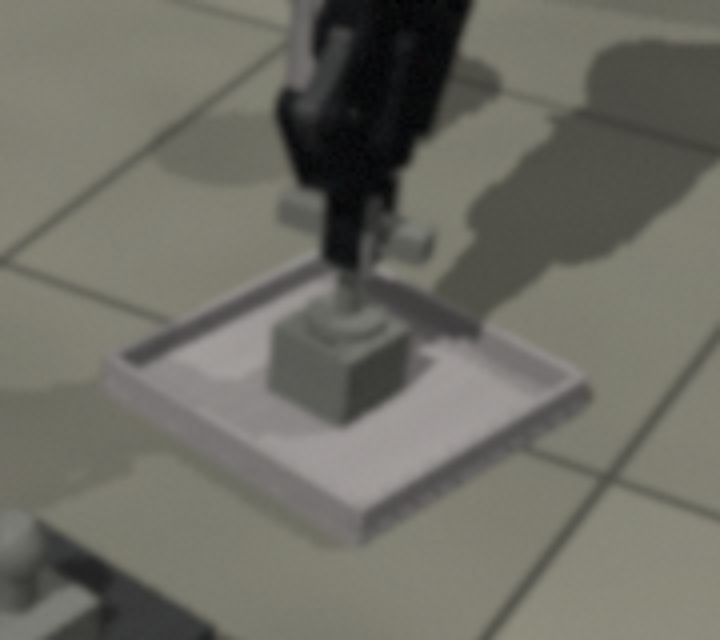

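>>> apply_moves(moves="1 0 0 .007 0 0 0;1 0 0 .007 0 0 0;1 0 0 0 0 0 0;1 0 0 0 0 0 0")

```text
t: 18.6
eef_pos: [0.5396, -0.2417, 0.0394]
tool_rot: [-0.001, 0.717, -0.697, 0.0]
contact_force: [-2.6, 2.6, 10.9]
gripper_width: 0.122
```

>>> apply_moves(moves="1 0 0 -.007 0 0 0;1 0 0 0 0 0 0;1 0 0 0 0 0 0", force=20)

```text
t: 18.85
eef_pos: [0.5396, -0.2417, 0.0394]
tool_rot: [-0.0, 0.717, -0.697, 0.0]
contact_force: [-0.9, 0.7, 6.4]
gripper_width: 0.123
```

>>> apply_moves(moves=".7 0 0 0 0 0 0;.65 0 0 0 0 0 0;.6 0 0 0 0 0 0;.5 0 0 0 0 0 0;.4 0 0 0 0 0 0;.2 0 0 0 0 0 0;.1 0 0 0 0 0 0;0 0 0 0 0 0 0;0 0 0 0 0 0 0")

```text
t: 19.6
eef_pos: [0.5393, -0.2414, 0.0389]
tool_rot: [0.0, 0.717, -0.697, -0.0]
contact_force: [-0.3, 0.4, -0.7]
gripper_width: 0.498
```

```bash
python3 - <<'E'
from h import *
plan([.538,-.2425,.04])
p=imaging.read_camera('side');cv2.imwrite('pics/s_c.png',cv2.resize(p['image'][140:300,310:490,::-1],None,fx=4,fy=4))
E
```

```text
t 19.6 pos [ 0.5393 -0.2414  0.0389] shift/0.12: [ 0.009  0.011 -0.01 ] yaw x -88.31 z [-0.  0. -1.] q [-0.23  0.68  0.76  1.93 -0.65  0.8  -0.65] F [-0.3  0.4 -0.7] w 0.498
```

View pics/s_c.png

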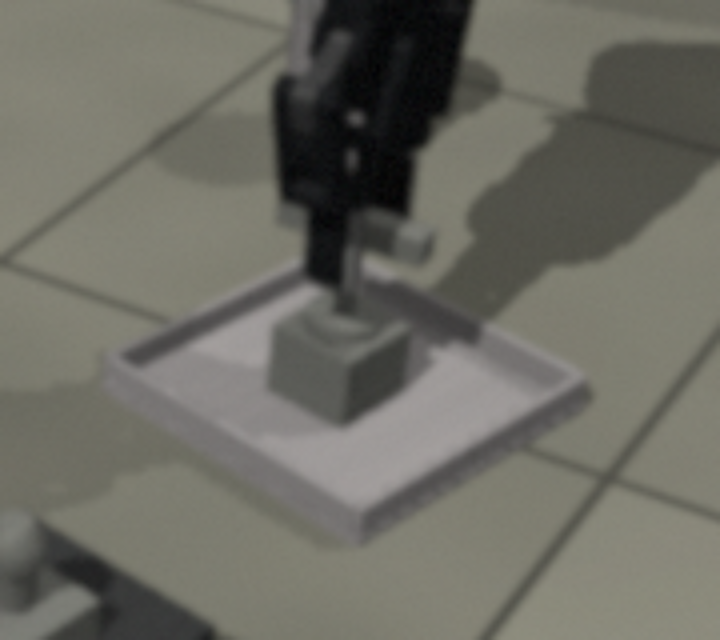

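>>> apply_moves(moves="0 0 0 -.03 0 0 0;0 0 0 -.05 0 0 0;0 0 0 -.08 0 0 0;0 0 0 -.1 0 0 0;0 0 0 -.1 0 0 0;0 0 0 -.15 0 0 0;0 0 0 -.15 0 0 0;0 0 0 -.15 0 0 0;0 0 0 -.1 0 0 0;0 0 0 0 0 0 0")

```text
t: 20.48
eef_pos: [0.5409, -0.2425, 0.1514]
tool_rot: [-0.001, 0.717, -0.697, 0.002]
contact_force: [0.1, -0.0, -0.3]
gripper_width: 0.5
```

>>> apply_moves(moves="0 -.1 0 -.1 0 0 0;0 -.2 0 0 0 0 0;0 -.2 0 0 0 0 0;0 -.2 0 0 0 0 0;0 -.2 0 0 0 0 0;0 -.2 0 0 0 0 0;0 -.2 0 0 0 0 0;0 -.1 0 0 0 0 0;0 0 0 0 0 0 0;0 0 0 0 0 0 0")

```text
t: 21.32
eef_pos: [0.534, -0.073, 0.1597]
tool_rot: [0.0, 0.718, -0.696, -0.0]
contact_force: [-0.6, -0.3, 0.5]
gripper_width: 0.5
```

```bash
python3 - <<'E'
from h import *
np.set_printoptions(precision=4,suppress=True)
plan([.538,-.2425,.04])
S=snap('u');s,t=S['side'],S['top']
for k in("puller_grip","die_centre","pin_die","tray_in"):
    a=nets.spot_point(s,k);b=nets.spot_point(t,k)
    print(k,a[0] if a else 0,b[0] if b else 0)
    if a and b: print(tri(s,a[0]["location"],t,b[0]["location"]))
a=s['image'][140:300,310:490,::-1];b=t['image'][190:340,370:520,::-1]
cv2.imwrite('pics/u_c.png',np.hstack([cv2.resize(a,(400,400)),cv2.resize(b,(400,400))]))
E
```

```text
t 21.3167 pos [ 0.534  -0.073   0.1597] shift/0.12: [1.413 0.011 0.998] yaw x -88.21 z [-0.0006 -0.0001 -1.    ] q [-0.72  0.45  0.96  1.97 -0.45  0.95 -1.07] F [-0.6 -0.3  0.5] w 0.5
puller_grip {'location': [400.5, 196.6], 'score': 0.81} {'location': [451.2, 261.5], 'score': 0.94}
(array([ 0.5377, -0.2413,  0.0804]), [np.float64(0.0008694314692613077), np.float64(0.0008694314692614724)])
die_centre {'location': [395.0, 227.5], 'score': 0.61} {'location': [439.2, 260.4], 'score': 0.4}
(array([ 0.5409, -0.2379,  0.0234]), [np.float64(0.0020828698136399464), np.float64(0.002082869813640081)])
pin_die {'location': [314.3, 307.4], 'score': 0.69} 0
tray_in {'location': [395.7, 236.7], 'score': 0.7} {'location': [442.5, 261.2], 'score': 0.9}
(array([ 0.5414, -0.248 , -0.0004]), [np.float64(0.0013476528100995605), np.float64(0.0013476528100994966)])
```

View pics/u_c.png

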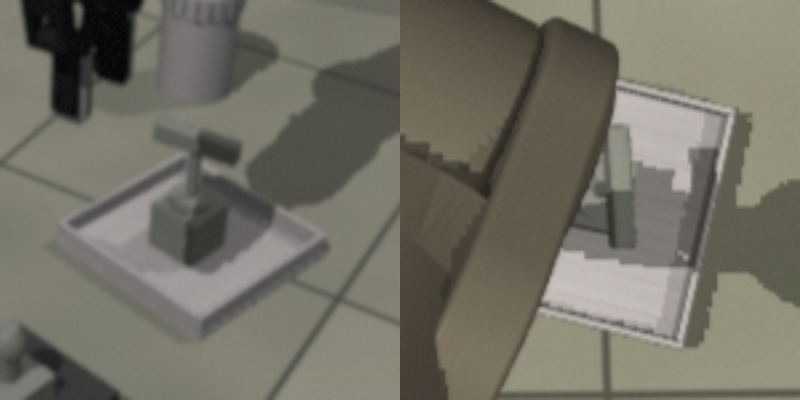

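View pics/u_side.png

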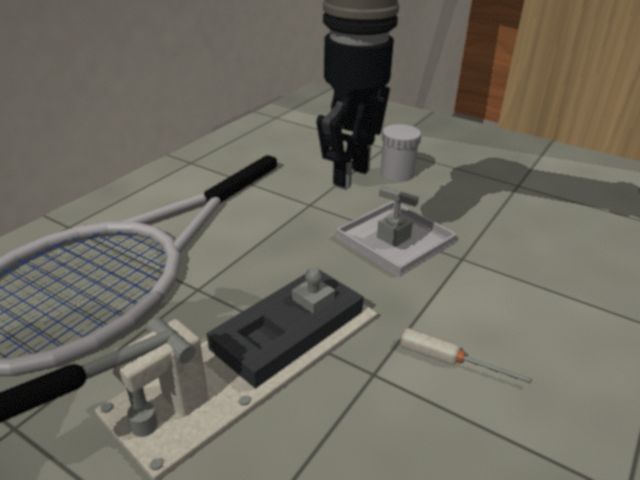

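```bash
python3 -c "
from station import bot
print(bot.hand_in())"
```

```text
the job is handed in; nothing more can be done
None
```

I turned the puller rod about 78° clockwise and pulled the die straight up out of its pocket. I then carried it over the knobbed die, set it down in the tray, released the rod, backed off and handed the job in. This took about 21 s of the 48 s allowed.

**Last checks:**
- **Placing:** the camera images put the die centre at about (0.541, -0.238, 0.023). That is within about 10 mm of the tray centre sideways.
- **Rod:** the handle is at about z 0.080, roughly 57 mm above the die centre against the nominal 61 mm. In the pictures the die and rod stand upright, with the handle still turned.
- **Knobbed die:** in the side image its point moved about 1 pixel, so it looks seated. The top view gave no detection because the arm hid it.
- **Robot:** it is clear of everything and shows no contact force.

**What went wrong or disagreed:**
- **First grasp:** the fingers closed on top of the handle bar instead of around it, with about 7 N on the tool. In the images the fingertips looked about 20 mm higher than the reported TCP. I lifted off, saw the bar back in place, went lower and gripped again. That grip closed to 11 mm on the 12 mm bar.
- **Set-down:** I pressed about 11 N for a moment while seating the rod, then eased off and opened the gripper.
- **Tray floor:** the images put it at z about 0, where I expected about 0.004. The set-down height was therefore judged by contact force, not by vision.

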